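# Snap the dry-case lid onto the dry base

### The job

The lid of the dry case is sitting loosely on the wet base in the sloping draining stand, its upper edge tucked under a keeper lip. Tip the lid's lower edge up, draw it out from under the lip and lift it off, then press it down onto the dry base that holds the whistle until it snaps fully home under all three clips. Leave the mask and the cup where they are.

Things in the scene. Friction and masses are not known exactly. Their poses are not given: they have to be found in the camera images.
- stand: Aluminium draining stand fixed to the counter, base plate 130 x 120 x 6 mm. Origin on the counter, 10 mm in front of the plate's centre; z up, +x points from its low front (which faces the robot's right, give or take its yaw) to its high back. It carries the wet base leaning 30 degrees towards its front.
- wet_base: Open round grey base fixed in the stand: 98 mm outer diameter, 45 mm tall, mouth 88 mm inside. Origin at the centre of its underside; z is its axis, out of the mouth, 30 degrees from vertical; +x points up the slope. At its uppermost side (+x) a keeper lip overhangs the lid, so the lid cannot be lifted straight off.
- wet_seat (a point): Centre of the wet base's rim plane, where the seated lid's origin lies (the lid may have slid up to 2 mm); axes as the wet base.
- wet_hinge (a point): Point in the wet base's rim plane, 52 mm from the axis at the uppermost side: the edge to tip the lid about. The keeper lip above it is 30 mm wide, 4 mm thick, its underside 10 mm above the rim plane (6 mm above the seated lid's flange), reaching in to 45 mm from the axis, 7 mm over the lid's edge; its post starts 55.5 mm from the axis.
- lid: Loose light-grey round lid, about 90 g. Origin at the centre of its flange's underside; z its axis, towards the handle; starts with +x up the slope. Flange 104 mm diameter, z 0 to 4 mm. Below it a plug, 85 mm diameter, 12 mm deep, tapering over the lowest 7 mm to 76 mm. On top an upright yellow bar handle: 14 mm thick along x, 50 mm long along y, z 4 to 40 mm.
- lid_grip (a point): Point in the bar handle, 29 mm above the lid's origin, a good height to pinch the 14 mm thickness; axes as the lid.
- lid_edge (a point): Point on the lid's flange underside at its rim, 52 mm along the lid's +x (the edge under the keeper lip at the start).
- dry_base: The other open round grey base, upright and fixed to the counter: 98 mm outer diameter, 45 mm tall, floor 5 mm, mouth 88 mm inside. Origin at the centre of its underside, z up. Three black spring clips stand at its rim, at 90, 210 and 330 degrees about z from its +x; they may be pushed outwards 5 mm.
- dry_seat (a point): Centre of the dry base's rim plane, 45 mm above its origin: the lid's origin lies here when fully home. The clips' round noses (4 mm radius, centres 7 mm above this plane) reach in to 50 mm from the axis, so a lid laid on rests 5 to 10 mm too high; pressing down with roughly 5 to 10 N snaps them over the flange.
- whistle: Small blue plastic whistle, 45 x 18 x 17 mm, lying loose inside the dry base. Origin at its underside.
- cup: Loose stainless travel cup, 74 mm wide, 95 mm tall, standing open end up on the counter. Origin at the centre of its underside.
- mask: Loose pink diving mask lying lens up, about 110 x 186 x 46 mm. Origin at the centre of its underside, y along its long side.
Not all that is in view belongs to the job. What is shaped like the lid but blue is not meant.

How it is judged:
By the outcome, as a careful person would: the job done as asked, in the order asked, and still so for the second after the job is handed in, with the robot touching nothing.
It also fails if it takes over 48 s, if anything falls off the work surface, if the arm or the gripper's body presses on something with over 40 N, if the wrist force passes 120 N, or if a joint passes its speed limit or range.

### The arm

A 7-joint arm with a two-finger parallel gripper is mounted at the origin on the work surface. World frame = base frame: x ahead of the robot, y to its left, z up, the work surface at z = 0. Lengths are in m, angles in rad, forces in N, time in s.
With the tool pointing down it reaches from about 0.4 to 0.75 m from the base axis. Payload 19.5 kg.
Tool frame: the origin (TCP) lies between the finger pads; the fingertips stand env.nose_length ahead of it and the grasp point (between the pads) lies 6 mm ahead of it (env.nose_length is the distance from the TCP to the fingertips, in m); z points along the fingers, y is the direction in which the jaws open and shut (so a half turn about z gives the same grasp; the last joint's range is limited). The gripper opens to 85 mm and grips with 20 to 120 N. Pads are 22 mm wide; open, the fingers measure 114 mm over their backs; the gripper's body (76 mm by 85 mm) begins 54 mm behind the grasp point. The pads swing forward as they close: fully open they stand 13 mm farther back than shut.
Start: joints at [-1.316, 0.707, -0.028, 1.485, 0.022, 0.951, -0.075], TCP at [0.168, 0.55, 0.256] pointing down, gripper open.
Joint ranges: [-2.71, 2.71], [-0.32, 2.16], [-1.57, 1.52], [0, 2.45], [-1.46, 4.6], [0, 2.02], [-2.83, 2.83]. Speed limits (rad/s): [1.89, 1.89, 2.57, 2.57, 3.01, 3.01, 3.01].

### API

Orientations are given as a rotation vector (axis times angle).
In Python, from station import observe, viewer, job_done, nets, env gives the robot as it stands. The module is installed in compiled form; this text tells all that it offers.
- The arm moves only by the tool drive_tool, never from a script. Its argument "motion" is a list of rows, each an object with "hand": the closure, from 0 (fully open) to 1 (shut); "offset": the shift along the tool's x, y, z in units of 25 mm (1.0 is 25 mm), a list of three; "angular": the turn, a rotation vector about the tool's x, y, z in rad, a list of three. In form: [{"hand": hand, "offset": [dx, dy, dz], "angular": [ax, ay, az]}, ...]. A call has exactly 5 rows; each row is the pose to reach, as a shift and turn from the pose measured when the call began, along the tool's axes at that moment; what a row does not reach only later rows make up. A row lasts 1/10 s, in which the tool goes at most 50 mm and 8.59 degrees, less where a joint would pass 70% of its speed; a pose out of reach is approached as far as the arm can. A call with a gripper value outside its range is refused whole. The fingers move at their own pace and stop on an object; "grip_force" is the grip in N (left out, the last holds). Time passes only in rows, so rows that repeat a pose let the fingers close, or fill a call up. It gives the time, the measured TCP pose, the force and the opening at its end, in the units of the state.
- observe(): the state, without advancing time (a new reading comes with each control period).
- viewer.camera(name): name is "scene" or "top" or "wrist"; returns (picture, depth): 480x640x3 uint8, red, green, blue; 480x640 float32, m along the optical axis (not along the pixel's ray), 0 where there is no reading.
- viewer.get_calibration(name): a dict with "K" (3x3 intrinsics, pixels), "R" (3x3) and "t" (3): a world point X has camera coordinates R X + t. Camera axes: x right, y down, z forward; pixel columns grow to the right and rows downward; lengths in m; the calibration is good to about 2 mm. A picture is of the moment at which its call begins: read the wrist's pose just before it. get_calibration takes no time and is no camera call; for the wrist camera it gives the pose at the moment of the call.
- job_done(): hands the job in, once; it reports no verdict.
Trained networks look in the newest picture that a camera, given by its name, has taken for a name from the list of things; names that differ only in an ending like _2 or _b are one class to them, and where a whole thing is asked for, a point or a joint stands for the part that bears it (a point fixed in the world has none). Each returns a list of dicts, best first, with "confidence" (0 to 1); they miss things now and then, are a little off and sometimes report something else, mostly with a low value. They report only what shows in the picture. A call takes as long as a camera call. They do not tell look-alikes from the thing itself.
- nets.regions_of(camera, name): "region" (480x640 bool, what is visible of it) and "position" ([column, row] in pixels, amid what is visible of it).
The state is a dict: "clock": time; "joints": joint angles; "joint_velocities": joint speeds; "tau": joint torques, N m; "ee_pos": TCP position; "eef_rot": TCP orientation; "force": force on the tool from outside, world axes, zero at the start; "ft_torque": the same for the moment, N m; "opening": finger opening in m.
Only numpy, scipy, OpenCV 4.12 (cv2) and the standard library are available. Lean on these libraries where they do the work, as an engineer would, in place of code of your own. Each camera call takes 0.05 s, during which the arm holds its last target.

## Working session

There is one attempt and no reset: what is moved stays moved. The work goes in short steps, Python scripts to look and compute and a tool call to move; the robot and the scene stay as the last step left them, time stands still between calls to the robot, and variables do not carry over. Pictures are saved under pics/ and viewed, and the job is handed in when it is done.

Besides the shell and the picture viewer there is one more tool, called as name([rows], argument=value, ...), one row to a line, values as JSON. drive_tool: Moves the arm, as the interface text tells. Its arguments: {"type":"object","properties":{"motion":{"type":"array"},"grip_force":{"type":"number"}},"required":["motion"]}

```bash
mkdir -p pics; ls; cat > h.py <<'E'
import numpy as np, cv2
from station import observe, viewer, job_done, nets, env
from scipy.spatial.transform import Rotation as R
def snap(n,f):
    p,d=viewer.camera(n); cv2.imwrite(f'pics/{f}.png',p[:,:,::-1]); np.savez(f'pics/{f}.npz',p=p,d=d,**viewer.get_calibration(n)); return p,d
def cloud(d,c):
    K,Rm,t=[np.array(c[k]) for k in('K','R','t')]
    v,u=np.mgrid[:480,:640]
    P=np.stack([(u-K[0,2])/K[0,0]*d,(v-K[1,2])/K[1,1]*d,d],-1)
    return (P-t)@Rm
E
python3 - <<'E'
from h import *
s=observe()
for k in s: print(k,np.round(s[k],4))
print(env.nose_length)
for n in('scene','top','wrist'):
    snap(n,n+'0')
E
```

```text
pics
clock 0.0
joints [-1.3157  0.7071 -0.0276  1.485   0.022   0.9509 -0.0755]
joint_velocities [-0.0003 -0.      0.0005  0.0003  0.0002 -0.0011  0.0016]
tau [-7.00000e-04 -8.83186e+01  1.23510e+00 -2.36174e+01  1.70000e-02
  6.20000e-03 -0.00000e+00]
ee_pos [0.1681 0.5496 0.2558]
eef_rot [-4.6450e-01 -3.1069e+00  1.7000e-03]
force [-0.5256 -0.4604 -0.3389]
ft_torque [ 0.0368  0.0408 -0.0069]
opening 0.0856
0.025
```

View pics/scene0.png

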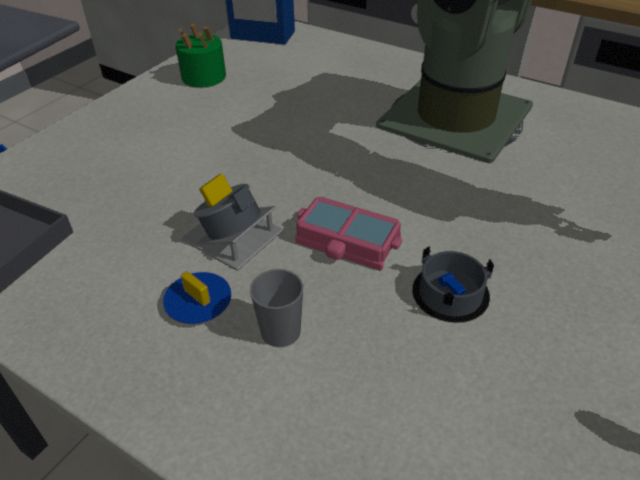

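View pics/top0.png

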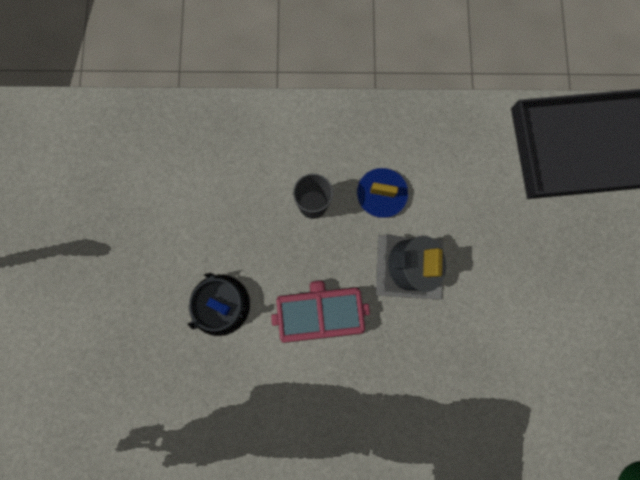

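View pics/wrist0.png

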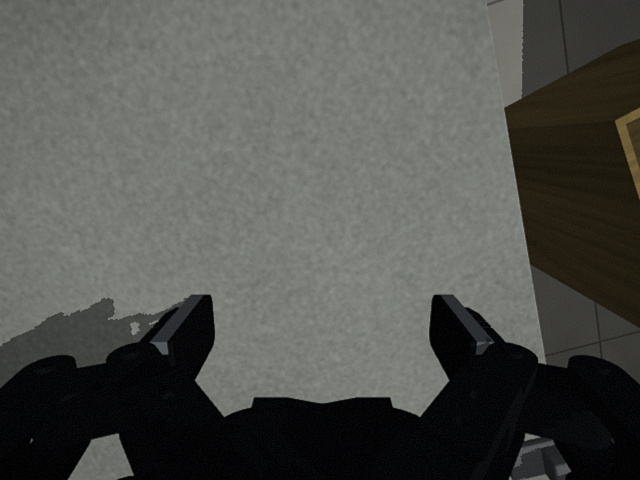

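Scene: the grey-flanged lid with its yellow bar is in the stand (scene 216,190; top 432,263). The look-alike is a blue disc with a yellow bar (scene 197,297; top 382,190). The dry base is at scene (453,285), top (220,303), with the whistle in it. I'll measure these next.

```bash
python3 - <<'E'
from h import *
for cam in('top','scene'):
    p,d=snap(cam,cam+'1'); c=viewer.get_calibration(cam); P=cloud(d,c)
    print(cam,'campos',-np.array(c['R']).T@c['t'], c['K'][0][0])
    for n in('lid','wet_base','stand','dry_base','whistle','cup','mask'):
        for r in nets.regions_of(cam,n)[:3]:
            m=r['region']&(d>0); q=P[m]
            if len(q)==0: continue
            print(n,round(r['confidence'],2),np.round(r['position']),m.sum(),'med',np.round(np.median(q,0),3),'lo',np.round(np.percentile(q,3,axis=0),3),'hi',np.round(np.percentile(q,97,axis=0),3))
    z=np.load
    pi=p.astype(int); yel=(pi[...,0]>120)&(pi[...,2]<70)&(pi[...,1]>80)&(d>0)
    n,l,st,ce=cv2.connectedComponentsWithStats(yel.astype(np.uint8))
    for i in range(1,n):
        if st[i,4]>30: q=P[l==i]; print('yellow',ce[i],st[i,4],np.round(q.mean(0),4),np.round(np.percentile(q,3,axis=0),3),np.round(np.percentile(q,97,axis=0),3))
for cam,(x,y,w,h) in {'top':(350,150,120,160),'scene':(150,150,180,160)}.items():
    im=cv2.imread(f'pics/{cam}1.png')[y:y+h,x:x+w]
    cv2.imwrite(f'pics/{cam}1c.png',cv2.resize(im,None,fx=3.7,fy=3.7,interpolation=cv2.INTER_CUBIC))
E
```

```text
top campos [0.46895412 0.01683684 0.91403122] 460.61910832931625
lid 0.86 [382. 192.] 1965 med [ 0.709 -0.12   0.017] lo [ 0.668 -0.165  0.013] hi [ 0.757 -0.077  0.053]
lid 0.71 [424. 266.] 1767 med [ 0.561 -0.187  0.085] lo [ 0.519 -0.227  0.052] hi [ 0.608 -0.153  0.108]
lid 0.51 [399. 266.] 803 med [ 0.559 -0.14   0.078] lo [ 0.519 -0.161  0.052] hi [ 0.603 -0.125  0.114]
wet_base 0.58 [400. 267.] 739 med [ 0.56  -0.139  0.079] lo [ 0.52  -0.158  0.055] hi [ 0.601 -0.126  0.114]
stand 0.8 [392. 273.] 2230 med [ 0.551 -0.134  0.053] lo [ 0.507 -0.228  0.004] hi [ 0.618 -0.11   0.111]
whistle 0.7 [218. 304.] 200 med [0.484 0.197 0.023] lo [0.471 0.18  0.017] hi [0.498 0.217 0.026]
whistle 0.64 [314. 195.] 1384 med [0.704 0.02  0.044] lo [ 0.658 -0.013  0.002] hi [0.724 0.05  0.096]
whistle 0.24 [425. 266.] 1798 med [ 0.56  -0.187  0.085] lo [ 0.518 -0.227  0.052] hi [ 0.609 -0.153  0.108]
cup 0.89 [314. 194.] 1361 med [0.705 0.02  0.044] lo [ 0.658 -0.012  0.002] hi [0.724 0.05  0.096]
mask 0.68 [320. 315.] 4434 med [0.471 0.006 0.043] lo [ 0.428 -0.074  0.014] hi [0.52  0.083 0.04
[... 1160 characters left out ...]
4293 med [0.494 0.202 0.018] lo [0.448 0.146 0.   ] hi [0.548 0.25  0.05 ]
whistle 0.55 [450. 285.] 339 med [0.492 0.199 0.021] lo [0.478 0.178 0.007] hi [0.505 0.22  0.024]
cup 0.79 [279. 307.] 3331 med [0.698 0.019 0.064] lo [ 0.661 -0.016  0.007] hi [0.729 0.051 0.095]
mask 0.92 [347. 234.] 5177 med [0.494 0.012 0.041] lo [ 0.435 -0.072  0.006] hi [0.532 0.083 0.045]
mask 0.51 [236. 217.] 1601 med [ 0.592 -0.144  0.071] lo [ 0.548 -0.187  0.042] hi [ 0.616 -0.128  0.111]
yellow [216.96062992 188.90748031] 508 [ 0.565  -0.1958  0.0936] [ 0.543 -0.205  0.08 ] [ 0.589 -0.187  0.108]
yellow [194.73743017 281.68156425] 179 [ 0.7166 -0.1196  0.0514] [ 0.709 -0.144  0.046] [ 0.723 -0.099  0.054]
```

View pics/top1c.png

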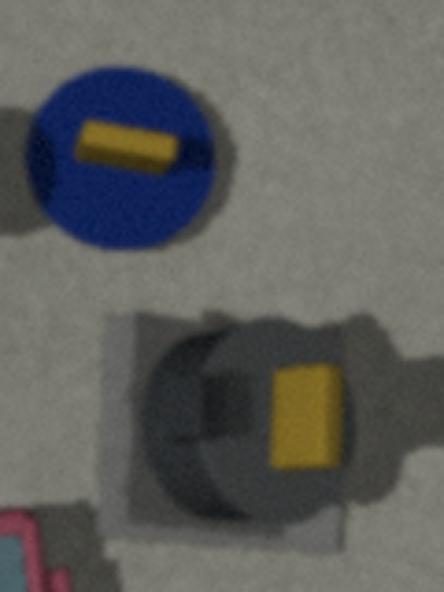

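View pics/scene1c.png

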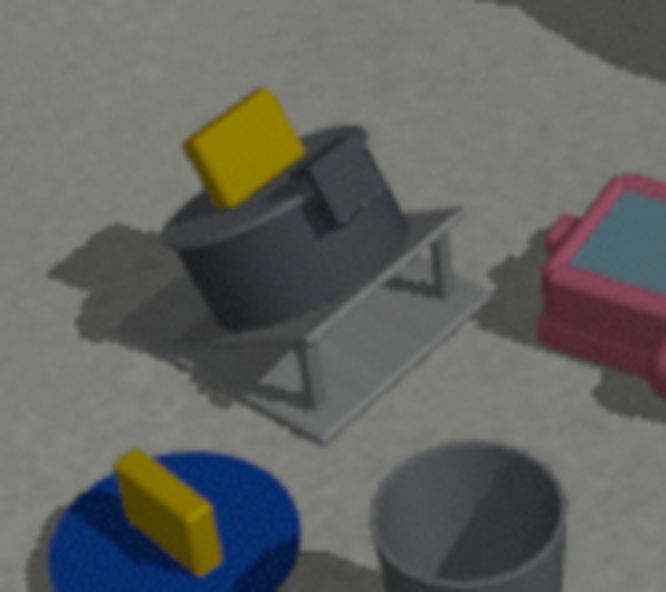

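```bash
cat > fit.py <<'E'
from h import *
from scipy.optimize import least_squares
def box(p,c,h):
    q=np.abs(p-c)-h; return np.linalg.norm(np.maximum(q,0),axis=1)+np.minimum(q.max(1),0)
def cyl(p,r,z0,z1):
    q=np.stack([np.hypot(p[:,0],p[:,1])-r,np.abs(p[:,2]-(z0+z1)/2)-(z1-z0)/2],1)
    return np.linalg.norm(np.maximum(q,0),axis=1)+np.minimum(q.max(1),0)
def lid_sdf(p):
    return np.minimum(cyl(p,.052,0,.004),box(p,np.array([0,0,.022]),np.array([.007,.025,.018])))
def wet_sdf(p): # rim frame, with lid
    return np.minimum(np.minimum(lid_sdf(p),cyl(p,.049,-.045,0)),box(p,np.array([.0525,0,.0]),np.array([.0075,.015,.014])))
def Rw(yaw,tilt=np.pi/6): return R.from_euler('zy',[yaw,-tilt]).as_matrix()
if __name__=='__main__':
    D=[np.load(f'pics/{n}1.npz') for n in('top','scene')]
    for use in((0,),(1,),(0,1)):
        Q=[]
        for i in use:
            P=cloud(D[i]['d'],D[i]).reshape(-1,3)
            m=(D[i]['d'].ravel()>0)&(P[:,2]>.045)&(np.hypot(P[:,0]-.56,P[:,1]+.18)<.085)&(P[:,1]<-.1)
            Q.append(P[m])
        Q=np.concatenate(Q)
        f=lambda x:wet_sdf((Q-x[:3])@Rw(x[3],x[4]))
        s=least_squares(f,[.56,-.175,.066,1.57,np.pi/6],loss='soft_l1',f_scale=.003,x_scale=[.01,.01,.01,.1,.1])
        r=f(s.x);print('wet',use,len(Q),np.round(s.x,4),np.degrees(s.x[3:]),'rms',np.sqrt(np.mean(r**2)),np.median(np.abs(r)))
        Q=[]
        for i in use:
            P=cloud(D[i]['d'],D[i]).reshape(-1,3)
            m=(D[i]['d'].ravel()>0)&(P[:,2]>.008)&(P[:,2]<.06)&(np.hypot(P[:,0]-.49,P[:,1]-.2)<.08)&(np.hypot(P[:,0]-.49,P[:,1]-.2)>.035)
            Q.append(P[m])
        Q=np.concatenate(Q)
        def f(x):
            p=Q-np.array([x[0],x[1],0]); rr=np.hypot(p[:,0],p[:,1])
            q=np.stack([np.abs(rr-.0465)-.0025,np.abs(p[:,2]-.0225-x[2])-.0225],1)
            d=np.linalg.norm(np.maximum(q,0),axis=1)+np.minimum(q.max(1),0)
            return np.minimum(d,.008)
        s=least_squares(f,[.49,.2,0],loss='soft_l1',f_scale=.002,x_scale=.01)
        r=f(s.x);print('dry',use,len(Q),np.round(s.x,4),np.median(np.abs(r)))
E
python3 fit.py
```

```text
wet (0,) 3113 [ 0.5461 -0.1721  0.0753  0.7082  0.6469] [40.5741858  37.06274899] rms 0.007231454162115097 0.004413050453770669
dry (0,) 991 [0.4892 0.2013 0.0017] 0.0006208599722235288
wet (1,) 3086 [ 0.5532 -0.1761  0.0706  0.8385  0.6283] [48.04520622 35.99635211] rms 0.006567061106853247 0.003246761071809552
dry (1,) 2665 [4.918e-01 1.983e-01 3.000e-04] 0.0007431223493706888
wet (0, 1) 6199 [ 0.5503 -0.1741  0.0752  0.7266  0.5658] [41.62986738 32.41706701] rms 0.007091579040474743 0.004081562896859526
dry (0, 1) 3656 [0.4917 0.1982 0.0015] 0.0009678146783032616
```

```bash
cat > fit2.py <<'E'
from fit import *
D=[np.load(f'pics/{n}1.npz') for n in('top','scene')]
for use in((0,),(1,),(0,1)):
    Q=[]
    for i in use:
        P=cloud(D[i]['d'],D[i]).reshape(-1,3)
        m=(D[i]['d'].ravel()>0)&(P[:,2]>.02)&(np.hypot(P[:,0]-.56,P[:,1]+.18)<.1)
        Q.append(P[m])
    Q0=np.concatenate(Q); x=np.array([.56,-.173,.07,1.57])
    for it in range(8):
        Rm=Rw(x[3]); p=(Q0-x[:3])@Rm; d=wet_sdf(p)
        Q=Q0[(p[:,2]>-.025)&(np.abs(d)<(.012 if it<3 else .006))]
        f=lambda x:wet_sdf((Q-x[:3])@Rw(x[3]))
        s=least_squares(f,x,loss='soft_l1',f_scale=.002,x_scale=[.01,.01,.01,.1]); x=s.x
    r=f(x);print('wet',use,len(Q),np.round(x,4),np.degrees(x[3]),np.median(np.abs(r)))
    # lid alone
    for it in range(6):
        p=(Q0-x[:3])@Rw(x[3]); d=lid_sdf(p); Q=Q0[(np.abs(d)<.006)&(p[:,2]>.002)&~((p[:,0]>.038)&(np.abs(p[:,1])<.02))]
        s=least_squares(lambda x:lid_sdf((Q-x[:3])@Rw(x[3])),x,loss='soft_l1',f_scale=.002,x_scale=[.01,.01,.01,.1]); x=s.x
    print('lid',use,len(Q),np.round(x,4),np.degrees(x[3]))
E
python3 fit2.py
```

```text
wet (0,) 1540 [ 0.5444 -0.1701  0.0798  2.1013] 120.39460164567338 0.002139689801207161
lid (0,) 67 [ 0.5609 -0.1639  0.1119  3.0838] 176.68740872092178
wet (1,) 1441 [ 0.5522 -0.1802  0.078   0.8892] 50.94700395974804 0.0020461647895053253
lid (1,) 79 [ 0.5408 -0.1829  0.0925  0.8546] 48.963688343901985
wet (0, 1) 3007 [ 0.5465 -0.177   0.0789  0.7601] 43.551022007540105 0.002238672220568262
lid (0, 1) 164 [ 0.5411 -0.1748  0.1016  0.4076] 23.354629208485008
```

```bash
python3 - <<'E'
from h import *
D=np.load('pics/top1.npz');P=cloud(D['d'],D)
for r in(245,263,280):
    print(r);print(np.round(np.c_[np.arange(376,456,3),P[r,376:456:3]],3).tolist())
p=(D['p'].astype(int)); print(p[263,376:456:6].tolist())
E
```

```text
245
[[376.0, 0.608, -0.109, 0.002], [379.0, 0.469, 0.017, 0.914], [382.0, 0.607, -0.12, 0.007], [385.0, 0.599, -0.118, 0.06], [388.0, 0.6, -0.124, 0.055], [391.0, 0.6, -0.13, 0.055], [394.0, 0.601, -0.136, 0.051], [397.0, 0.599, -0.14, 0.06], [400.0, 0.598, -0.144, 0.069], [403.0, 0.597, -0.148, 0.079], [406.0, 0.595, -0.152, 0.086], [409.0, 0.594, -0.156, 0.094], [412.0, 0.594, -0.161, 0.093], [415.0, 0.596, -0.169, 0.085], [418.0, 0.596, -0.175, 0.083], [421.0, 0.597, -0.181, 0.079], [424.0, 0.597, -0.187, 0.077], [427.0, 0.597, -0.193, 0.074], [430.0, 0.598, -0.2, 0.07], [433.0, 0.599, -0.207, 0.065], [436.0, 0.599, -0.213, 0.062], [439.0, 0.6, -0.22, 0.058], [442.0, 0.608, -0.24, 0.006], [445.0, 0.609, -0.249, -0.002], [448.0, 0.609, -0.254, 0.001], [451.0, 0.609, -0.26, -0.0], [454.0, 0.609, -0.266, 0.001]]
263
[[376.0, 0.572, -0.108, -0.001], [379.0, 0.571, -0.114, 0.006], [382.0, 0.571, -0.119, 0.007], [385.0, 0.565, -0.117, 0.06], [388.0, 0.565, -0.122, 0.061], [391.0, 0.565, -0.127, 0.065], [394.0, 0.562, -0.128, 0.094], [397.0, 0.561, -0.132, 0.102], [400.0, 0.56, -0.136, 0
[... 889 characters left out ...]
, 0.085], [409.0, 0.531, -0.154, 0.093], [412.0, 0.532, -0.16, 0.09], [415.0, 0.532, -0.166, 0.085], [418.0, 0.532, -0.173, 0.082], [421.0, 0.532, -0.179, 0.08], [424.0, 0.532, -0.184, 0.079], [427.0, 0.533, -0.191, 0.072], [430.0, 0.533, -0.198, 0.069], [433.0, 0.534, -0.204, 0.064], [436.0, 0.534, -0.21, 0.063], [439.0, 0.534, -0.218, 0.056], [442.0, 0.534, -0.224, 0.055], [445.0, 0.539, -0.245, 0.0], [448.0, 0.539, -0.251, 0.0], [451.0, 0.539, -0.257, 0.0], [454.0, 0.538, -0.262, 0.002]]
[[116, 116, 109], [97, 97, 94], [53, 57, 54], [42, 44, 48], [40, 43, 46], [28, 30, 31], [39, 41, 41], [47, 48, 49], [107, 91, 38], [129, 108, 39], [129, 107, 37], [64, 59, 37], [69, 68, 63], [66, 64, 62]]
```

```bash
sed -i "s/'zy'/'ZY'/" fit.py; python3 fit2.py; python3 fit.py|grep wet; python3 - <<'E'
from h import *
s=observe(); print(R.from_rotvec(s['eef_rot']).as_matrix().round(3))
E
```

```text
wet (0,) 2340 [ 0.5639 -0.186   0.0716  1.5085] 86.42854640174627 0.0007174386064785075
lid (0,) 1712 [ 0.564  -0.1863  0.0714  1.5107] 86.55868107577884
wet (1,) 1761 [ 0.565  -0.1772  0.0773  1.5231] 87.2649226691278 0.0012404237081658203
lid (1,) 1035 [ 0.5695 -0.1778  0.0774  1.5067] 86.32721691320538
wet (0, 1) 4513 [ 0.5649 -0.1873  0.0712  1.5024] 86.08330345321086 0.0009271911327578021
lid (0, 1) 2754 [ 0.5655 -0.1877  0.0709  1.5026] 86.0943510208094
wet (0,) 3113 [ 0.5643 -0.1848  0.0718  1.515   0.5501] [86.80243221 31.51829152] rms 0.004194509421727297 0.0010705825196930608
wet (1,) 3086 [ 0.5656 -0.1881  0.0708  1.5058  0.5463] [86.27742805 31.29881417] rms 0.00422690917849794 0.0010790358394415162
wet (0, 1) 6199 [ 0.5646 -0.1863  0.0712  1.5059  0.5513] [86.28091361 31.58565673] rms 0.004351389102954075 0.0012363440582524587
[[-0.956  0.292 -0.   ]
 [ 0.292  0.956 -0.   ]
 [-0.    -0.    -1.   ]]
```

```bash
cat > plan.py <<'E'
from h import *
from fit import Rw
LO=np.array([.5647,-.1868,.0712]); YAW=np.radians(86.2)
def toolR(Rl): # lid frame -> tool frame: y=lid x, z=-lid z
    return np.stack([Rl[:,1],Rl[:,0],-Rl[:,2]],1)
def tcp(Rl,o,h=.035): return o+h*Rl[:,2]
def rel(p,Rt,base=None):
    s=observe(); Rc=R.from_rotvec(s['eef_rot']).as_matrix(); pc=np.array(s['ee_pos'])
    off=Rc.T@(np.array(p)-pc)/.025; a=R.from_matrix(Rc.T@Rt).as_rotvec()
    print('off',np.round(off,2).tolist(),'ang',np.round(a,3).tolist(),'dist mm',round(np.linalg.norm(off)*25,1),'deg',round(np.degrees(np.linalg.norm(a)),1))
    return off,a
def info():
    s=observe(); print('t',round(s['clock'],2),'p',np.round(s['ee_pos'],4),'F',np.round(s['force'],1),'open',round(s['opening'],4),'q',np.round(s['joints'],2))
E
python3 - <<'E'
from plan import *
R0=toolR(Rw(YAW,0)); R1=toolR(Rw(YAW))
print(R0.round(2))
rel([.40,.33,.30],R0); rel([.56,0,.32],R0); rel(tcp(Rw(YAW),LO,.035+.12),R1)
E
```

```text
[[-1.    0.07 -0.  ]
 [ 0.07  1.   -0.  ]
 [ 0.    0.   -1.  ]]
off [-11.44, -5.7, -1.75] ang [-0.0, 0.0, -0.23] dist mm 322.5 deg 13.2
off [-21.42, -16.45, -2.55] ang [-0.0, 0.0, -0.23] dist mm 678.2 deg 13.2
off [-24.49, -26.56, 2.04] ang [-0.521, 0.06, -0.225] dist mm 904.6 deg 32.7
```

drive_tool([
  {"hand": 0.3,"offset": [-2,-1,-0.4],"angular": [0,0,-0.05]},
  {"hand": 0.3,"offset": [-4,-2,-0.8],"angular": [0,0,-0.1]},
  {"hand": 0.3,"offset": [-6,-3,-1.2],"angular": [0,0,-0.15]},
  {"hand": 0.3,"offset": [-8,-4,-1.5],"angular": [0,0,-0.2]},
  {"hand": 0.3,"offset": [-10,-5.4,-1.8],"angular": [0,0,-0.23]},
])

```text
clock: 1.45
ee_pos: [0.3446, 0.3748, 0.2968]
eef_rot: [0.102, 3.139, 0.0]
force: [0.1, -0.5, 0.4]
opening: 0.0595
```

```bash
python3 - <<'E'
from plan import *
info()
R0=toolR(Rw(YAW,0)); R1=toolR(Rw(YAW))
rel([.56,0,.32],R0); rel(tcp(Rw(YAW),LO,.035+.12),R1)
E
```

```text
t 1.45 p [0.3446 0.3748 0.2968] F [ 0.1 -0.5  0.4] open 0.0595 q [-0.81  0.56 -0.13  1.65  0.09  0.93  0.52]
off [-9.57, -14.4, -0.93] ang [0.0, 0.0, 0.001] dist mm 432.9 deg 0.1
off [-10.24, -24.95, 3.65] ang [-0.523, 0.0, 0.001] dist mm 680.3 deg 30.0
```

drive_tool([
  {"hand": 0.5,"offset": [-1.2,-1.6,-0.2],"angular": [0,0,0]},
  {"hand": 0.5,"offset": [-2.4,-3.2,-0.4],"angular": [0,0,0]},
  {"hand": 0.5,"offset": [-3.6,-4.8,-0.5],"angular": [0,0,0]},
  {"hand": 0.5,"offset": [-4.8,-6.4,-0.6],"angular": [0,0,0]},
  {"hand": 0.5,"offset": [-6.0,-8.0,-0.6],"angular": [0,0,0]},
])

```text
clock: 1.95
ee_pos: [0.4808, 0.1659, 0.3122]
eef_rot: [0.102, 3.139, 0.001]
force: [0.8, 0.7, 0.4]
opening: 0.043
```

drive_tool([
  {"hand": 0.5,"offset": [-0.9,-1.8,0.1],"angular": [0,0,0]},
  {"hand": 0.5,"offset": [-1.8,-3.6,0.2],"angular": [0,0,0]},
  {"hand": 0.5,"offset": [-2.7,-5.4,0.3],"angular": [0,0,0]},
  {"hand": 0.5,"offset": [-3.4,-7.2,0.4],"angular": [-0.1,0,0]},
  {"hand": 0.5,"offset": [-4.1,-9.0,0.5],"angular": [-0.2,0,0]},
])

```text
clock: 2.45
ee_pos: [0.5627, -0.0443, 0.3006]
eef_rot: [0.099, 3.124, 0.273]
force: [0.8, 1.3, -1.6]
opening: 0.0429
```

```bash
python3 - <<'E'
from plan import *
info()
R1=toolR(Rw(YAW))
rel(tcp(Rw(YAW),LO,.035+.12),R1)
snap('wrist','w2')
E
```

```text
t 2.45 p [ 0.5627 -0.0443  0.3006] F [ 0.8  1.3 -1.6] open 0.0429 q [ 0.24  0.66 -0.26  1.44 -0.02  1.05  1.55]
off [-0.44, -9.31, 2.23] ang [-0.349, -0.002, 0.002] dist mm 239.6 deg 20.0
```

View pics/w2.png

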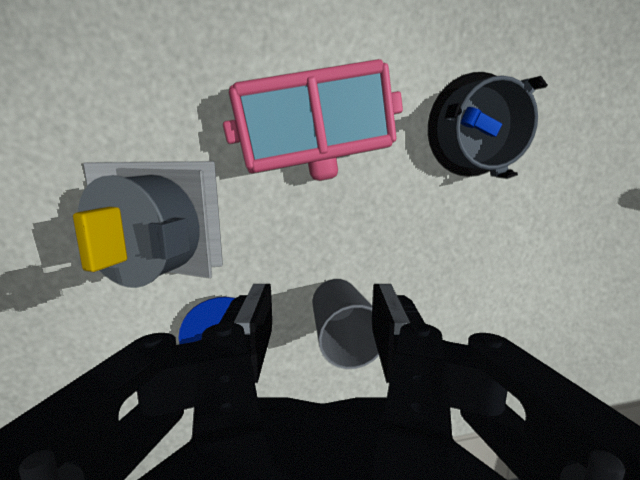

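The wrist view shows the stand lid (100,240), the keeper lip (170,238), the mask, and the dry base with the whistle (483,122). The blue look-alike is at (210,320). Next I go to the hover.

drive_tool([
  {"hand": 0.5,"offset": [-0.1,-1.7,0.3],"angular": [-0.1,0,0]},
  {"hand": 0.5,"offset": [-0.2,-3.4,0.6],"angular": [-0.2,0,0]},
  {"hand": 0.5,"offset": [-0.3,-5.1,1.0],"angular": [-0.3,0,0]},
  {"hand": 0.5,"offset": [-0.4,-6.8,1.4],"angular": [-0.349,0,0]},
  {"hand": 0.5,"offset": [-0.44,-8.5,1.9],"angular": [-0.349,0,0]},
])

```text
clock: 3.0
ee_pos: [0.5568, -0.2613, 0.2132]
eef_rot: [0.126, 3.013, 0.812]
force: [0.8, -0.7, -0.6]
opening: 0.0427
```

drive_tool([
  {"hand": 0.5,"offset": [0,-0.9,0],"angular": [0,0,0]},
  {"hand": 0.5,"offset": [0,-0.9,0],"angular": [0,0,0]},
  {"hand": 0.5,"offset": [0,-0.9,0],"angular": [0,0,0]},
  {"hand": 0.5,"offset": [0,-0.9,0],"angular": [0,0,0]},
  {"hand": 0.5,"offset": [0,-0.9,0],"angular": [0,0,0]},
])

```text
clock: 3.5
ee_pos: [0.5556, -0.2798, 0.2027]
eef_rot: [0.123, 3.013, 0.812]
force: [0.8, -0.3, 0.4]
opening: 0.0432
```

```bash
cat > fit3.py <<'E'
from fit import *
import sys
def fitwet(D,x=(.5647,-.1868,.0712,1.5045)):
    P=cloud(D['d'],D).reshape(-1,3); x=np.array(x)
    Q0=P[(D['d'].ravel()>0)&(P[:,2]>.02)&(np.hypot(P[:,0]-.56,P[:,1]+.18)<.1)]
    for it in range(8):
        p=(Q0-x[:3])@Rw(x[3]); d=lid_sdf(p)
        Q=Q0[(p[:,2]>.002)&(np.abs(d)<(.012 if it<3 else .005))&~((p[:,0]>.038)&(np.abs(p[:,1])<.02))]
        f=lambda x:lid_sdf((Q-x[:3])@Rw(x[3]))
        s=least_squares(f,x,loss='soft_l1',f_scale=.002,x_scale=[.01,.01,.01,.1]); x=s.x
    r=f(x);print('lid',len(Q),np.round(x,4),'yaw',np.degrees(x[3]),np.median(np.abs(r)))
    g=lambda y:lid_sdf((Q-y[:3])@Rw(y[3],y[4]))
    s=least_squares(g,list(x)+[np.pi/6],loss='soft_l1',f_scale=.002,x_scale=[.01,.01,.01,.1,.1]);print(' +tilt',np.round(s.x,4),np.degrees(s.x[4]))
    return x
E
python3 - <<'E'
from plan import *
from fit3 import *
info()
fitwet(np.load('pics/w2.npz'))
snap('wrist','w3'); x=fitwet(np.load('pics/w3.npz'))
R1=toolR(Rw(YAW)); rel(tcp(Rw(YAW),LO,.035),R1)
rel(tcp(Rw(x[3]),x[:3],.035),toolR(Rw(x[3])))
E
```

```text
t 3.5 p [ 0.5556 -0.2798  0.2027] F [ 0.8 -0.3  0.4] open 0.0432 q [ 0.76  1.02 -0.4   1.09 -0.14  1.3   2.05]
lid 6983 [ 0.5628 -0.1869  0.0757  1.498 ] yaw 85.8293913605345 0.0004576967935976321
 +tilt [ 0.5628 -0.1869  0.0758  1.4981  0.5242] 30.032700657775894
lid 12522 [ 0.5658 -0.1874  0.0707  1.5113] yaw 86.58848531356088 0.0004437768436181336
 +tilt [ 0.5658 -0.1874  0.0707  1.5112  0.5239] 30.015998180138723
off [-0.08, 0.6, 5.02] ang [0.002, 0.005, -0.014] dist mm 126.5 deg 0.9
off [-0.13, 0.57, 5.03] ang [0.002, 0.009, -0.02] dist mm 126.6 deg 1.3
```

View pics/w3.png

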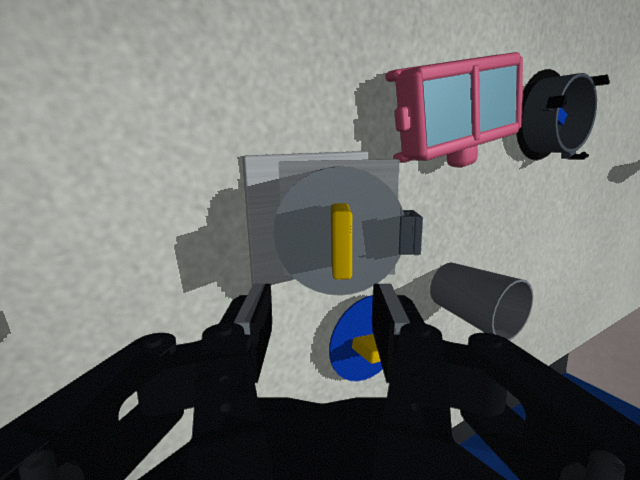

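Wrist fit: lid origin (0.566,-0.187,0.071), yaw 86.6°, tilt 30.0°, which agrees with the top camera. The crop confirms a grey flange, the keeper lip at (410,232) and the yellow bar at (342,240). I'll align and descend.

drive_tool([
  {"hand": 0.5,"offset": [-0.13,0.57,0.8],"angular": [0.002,0.009,-0.02]},
  {"hand": 0.5,"offset": [-0.13,0.57,1.7],"angular": [0.002,0.009,-0.02]},
  {"hand": 0.5,"offset": [-0.13,0.57,2.5],"angular": [0.002,0.009,-0.02]},
  {"hand": 0.5,"offset": [-0.13,0.57,3.3],"angular": [0.002,0.009,-0.02]},
  {"hand": 0.5,"offset": [-0.13,0.57,3.8],"angular": [0.002,0.009,-0.02]},
])

```text
clock: 4.05
ee_pos: [0.5634, -0.2191, 0.1269]
eef_rot: [0.088, 3.019, 0.81]
force: [-0.2, -0.1, 0.1]
opening: 0.0429
```

```bash
sed -i 's/^LO=.*/LO=np.array([.5657,-.1873,.0708]); YAW=np.radians(86.55)/' plan.py; python3 - <<'E'
from plan import *
from fit3 import *
info()
snap('wrist','w4'); x=fitwet(np.load('pics/w4.npz'))
R1=toolR(Rw(YAW)); rel(tcp(Rw(YAW),LO,.035),R1)
rel(tcp(Rw(x[3]),x[:3],.035),toolR(Rw(x[3])))
E
```

```text
t 4.05 p [ 0.5634 -0.2191  0.1269] F [-0.2 -0.1  0.1] open 0.0429 q [ 0.7   1.07 -0.41  1.27 -0.14  1.05  2.05]
lid 24376 [ 0.5655 -0.1862  0.0697  1.5154] yaw 86.82770446822461 0.0004017604056521537
 +tilt [ 0.5655 -0.1861  0.0697  1.5154  0.5251] 30.088505219675312
off [-0.03, -0.03, 1.12] ang [0.002, -0.003, 0.001] dist mm 28.1 deg 0.2
off [-0.02, -0.01, 1.18] ang [0.002, -0.001, -0.003] dist mm 29.6 deg 0.2
```

View pics/w4.png

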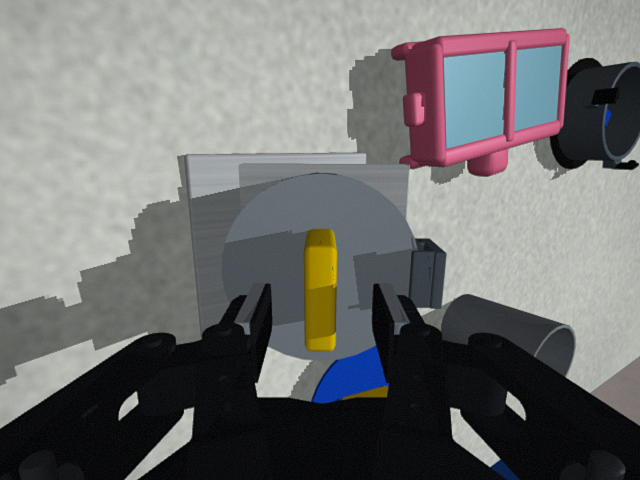

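The bar (321,290) is centred between the pads. Descend 28 mm, then close.

drive_tool([
  {"hand": 0.5,"offset": [-0.02,-0.02,0.4],"angular": [0,0,0]},
  {"hand": 0.5,"offset": [-0.02,-0.02,0.8],"angular": [0,0,0]},
  {"hand": 0.5,"offset": [-0.02,-0.02,1.12],"angular": [0,0,0]},
  {"hand": 0.5,"offset": [-0.02,-0.02,1.14],"angular": [0,0,0]},
  {"hand": 0.5,"offset": [-0.02,-0.02,1.14],"angular": [0,0,0]},
])

```text
clock: 4.6
ee_pos: [0.5644, -0.2044, 0.101]
eef_rot: [0.087, 3.02, 0.812]
force: [0.1, -0.5, -0.2]
opening: 0.0429
```

drive_tool([
  {"hand": 0.75,"offset": [0,0,0],"angular": [0,0,0]},
  {"hand": 0.85,"offset": [0,0,0],"angular": [0,0,0]},
  {"hand": 1,"offset": [0,0,0],"angular": [0,0,0]},
  {"hand": 1,"offset": [0,0,0],"angular": [0,0,0]},
  {"hand": 1,"offset": [0,0,0],"angular": [0,0,0]},
], grip_force=60)

```text
clock: 5.1
ee_pos: [0.5646, -0.2049, 0.1014]
eef_rot: [0.088, 3.02, 0.811]
force: [-0.2, -2.8, 6.1]
opening: 0.013
```

```bash
python3 - <<'E'
from plan import *
info(); s=observe()
Rc=R.from_rotvec(s['eef_rot']).as_matrix(); p=np.array(s['ee_pos'])
np.savez('grasp.npz',R=Rc,p=p)
R1=toolR(Rw(YAW)); rel(tcp(Rw(YAW),LO,.035),R1)
# tip plan about hinge: lid frame at grasp
Rl=Rw(YAW); h=LO+.052*Rl[:,0]
for phi,dx,dz in((5,0,0),(10,0,0),(14,0,0),(18,0,0),(18,-.008,0),(18,-.016,0),(20,-.02,.01),(25,-.02,.03),(30,-.02,.06)):
    # rotate about lid y so -x goes up
    Rp=R.from_rotvec(np.radians(phi)*Rl[:,1]).as_matrix()
    if phi==5: print('check lower edge dz',(Rp@(-Rl[:,0]))[2]-(-Rl[:,0])[2])
    p2=h+Rp@(p-h)+Rl[:,0]*dx+Rl[:,2]*dz
    off=Rc.T@(p2-p)/.025;a=R.from_matrix(Rc.T@Rp@Rc).as_rotvec();print(phi,dx,dz,off.round(2).tolist(),a.round(3).tolist())
E
```

```text
t 5.1 p [ 0.5646 -0.2049  0.1014] F [-0.2 -2.8  6.1] open 0.013 q [ 0.68  1.1  -0.41  1.31 -0.14  0.98  2.05]
off [-0.0, -0.0, 0.01] ang [0.001, -0.002, 0.001] dist mm 0.3 deg 0.2
check lower edge dz 0.0773817382593005
5 0 0 [0.0, 0.13, -0.18] [0.087, 0.0, 0.0]
10 0 0 [0.0, 0.28, -0.34] [0.175, 0.0, 0.0]
14 0 0 [0.0, 0.4, -0.46] [0.244, 0.0, 0.001]
18 0 0 [0.0, 0.54, -0.57] [0.314, 0.0, 0.001]
18 -0.008 0 [0.0, 0.22, -0.57] [0.314, 0.0, 0.001]
18 -0.016 0 [0.0, -0.1, -0.57] [0.314, 0.0, 0.001]
20 -0.02 0.01 [0.0, -0.19, -1.03] [0.349, 0.0, 0.001]
25 -0.02 0.03 [0.0, -0.01, -1.95] [0.436, 0.001, 0.001]
30 -0.02 0.06 [0.01, 0.19, -3.25] [0.524, 0.001, 0.001]
```

drive_tool([
  {"hand": 1,"offset": [0,0.03,-0.06],"angular": [0.02,0,0]},
  {"hand": 1,"offset": [0,0.08,-0.14],"angular": [0.055,0,0]},
  {"hand": 1,"offset": [0,0.15,-0.23],"angular": [0.1,0,0]},
  {"hand": 1,"offset": [0,0.22,-0.31],"angular": [0.14,0,0]},
  {"hand": 1,"offset": [0,0.28,-0.37],"angular": [0.175,0,0]},
])

```text
clock: 5.6
ee_pos: [0.5649, -0.203, 0.1136]
eef_rot: [0.088, 3.084, 0.539]
force: [-0.2, -0.3, -0.7]
opening: 0.0134
```

```bash
cat > lidnow.py <<'E'
from plan import *
from fit import *
def lidpose(f,snapit=True):
    g=np.load('grasp.npz'); Rl=Rw(YAW)
    s=observe(); Rc=R.from_rotvec(s['eef_rot']).as_matrix(); p=np.array(s['ee_pos'])
    Rn=Rc@g['R'].T@Rl; on=p+Rc@g['R'].T@(LO-g['p'])
    D=dict(zip('pd',snap('wrist',f))); D.update(np.load(f'pics/{f}.npz'))
    P=cloud(D['d'],D).reshape(-1,3); Q0=P[D['d'].ravel()>0]; x=np.r_[0,0,0,on]
    T=lambda x:(R.from_rotvec(x[:3]).as_matrix()@Rn)
    for it in range(8):
        q=(Q0-x[3:])@T(x); d=lid_sdf(q)
        # exclude pads zone and keeper zone
        Q=Q0[(np.abs(d)<(.01 if it<3 else .005))&(q[:,2]>.0022)&~((np.abs(q[:,1])<.016)&(q[:,2]>.008))&~((q[:,0]>.038)&(np.abs(q[:,1])<.02))]
        x=least_squares(lambda x:lid_sdf((Q-x[3:])@T(x)),x,loss='soft_l1',f_scale=.002,x_scale=[.1]*3+[.01]*3).x
    B=Rl
    print('n',len(Q),'lid rigid-pred o',on.round(4),'fit o',x[3:].round(4),'drot deg(lid axes)',np.degrees(Rn.T@x[:3]).round(1),'dpos lid mm',(1e3*Rn.T@(x[3:]-on)).round(1))
    print('tilt',np.degrees(np.arccos(T(x)[2,2])).round(1),'axis',T(x)[:,2].round(3))
    return T(x),x[3:]
E
python3 - <<'E'
from lidnow import *
info(); lidpose('w5')
E
```

```text
t 5.6 p [ 0.5649 -0.203   0.1136] F [-0.2 -0.3 -0.7] open 0.0134 q [ 0.58  1.01 -0.32  1.4  -0.08  0.88  1.96]
n 24181 lid rigid-pred o [ 0.5657 -0.1911  0.0803] fit o [ 0.5662 -0.1902  0.0809] drot deg(lid axes) [0.  0.1 0.2] dpos lid mm [ 1.1 -0.5  0.2]
tilt 19.7 axis [-0.02  -0.337  0.941]
```

View pics/w5.png

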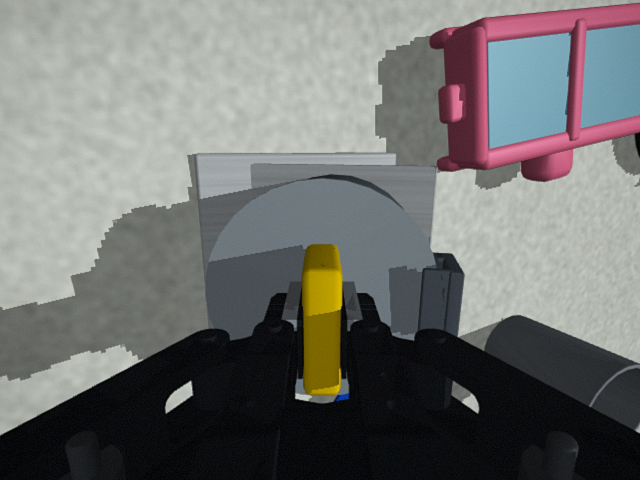

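The lid is tipping with the tool and no slip; its flange edge is still under the lip at (440,300). I'll continue to 18°, then draw.

```bash
cat > pl2.py <<'E'
from plan import *
g=np.load('grasp.npz'); Rl=Rw(YAW); h=LO+.052*Rl[:,0]
def tip(phi,dx=0,dz=0,up=0):
    Rp=R.from_rotvec(np.radians(phi)*Rl[:,1]).as_matrix()
    return h+Rp@(g['p']-h)+Rl[:,0]*dx+Rl[:,2]*dz+np.array([0,0,up]), Rp@g['R']
E
python3 - <<'E'
from pl2 import *
for a in((14,0,.001),(18,0,.001),(18,-.008,.0012),(18,-.016,.0015),(18,-.02,.002),(18,-.022,.03),(22,-.022,.03,.03),(30,-.022,.03,.06)):
    print(a); rel(*tip(*a))
E
```

```text
(14, 0, 0.001)
off [0.02, 0.04, -0.12] ang [0.064, 0.001, 0.003] dist mm 3.3 deg 3.6
(18, 0, 0.001)
off [0.02, 0.16, -0.26] ang [0.133, 0.001, 0.003] dist mm 7.5 deg 7.6
(18, -0.008, 0.0012)
off [0.02, -0.16, -0.21] ang [0.133, 0.001, 0.003] dist mm 6.5 deg 7.6
(18, -0.016, 0.0015)
off [0.02, -0.48, -0.16] ang [0.133, 0.001, 0.003] dist mm 12.6 deg 7.6
(18, -0.02, 0.002)
off [0.02, -0.64, -0.15] ang [0.133, 0.001, 0.003] dist mm 16.4 deg 7.6
(18, -0.022, 0.03)
off [0.03, -0.92, -1.24] ang [0.133, 0.001, 0.003] dist mm 38.5 deg 7.6
(22, -0.022, 0.03, 0.03)
off [0.03, -0.39, -2.5] ang [0.203, 0.001, 0.003] dist mm 63.1 deg 11.6
(30, -0.022, 0.03, 0.06)
off [0.02, 0.28, -3.85] ang [0.343, 0.002, 0.004] dist mm 96.5 deg 19.6
```

drive_tool([
  {"hand": 1,"offset": [0.0,0.04,-0.12],"angular": [0.064,0,0]},
  {"hand": 1,"offset": [0.0,0.16,-0.26],"angular": [0.133,0,0]},
  {"hand": 1,"offset": [0.0,0.06,-0.25],"angular": [0.133,0,0]},
  {"hand": 1,"offset": [0.0,-0.16,-0.21],"angular": [0.133,0,0]},
  {"hand": 1,"offset": [0.0,-0.45,-0.17],"angular": [0.133,0,0]},
])

```text
clock: 6.15
ee_pos: [0.5642, -0.2155, 0.1136]
eef_rot: [0.088, 3.117, 0.332]
force: [-0.6, -0.9, -0.9]
opening: 0.0133
```

```bash
python3 - <<'E'
from lidnow import *
from pl2 import *
info(); T,o=lidpose('w6')
e=Rl.T@(o-LO); print('lid origin in wet frame mm',(e*1e3).round(1),'edge',((Rl.T@(o+T@[.052,0,.004]-LO))*1e3).round(1))
for a in((18,-.02,.002),(18,-.022,.03),(18,-.022,.03,.03)):
    print(a); rel(*tip(*a))
E
```

```text
t 6.15 p [ 0.5642 -0.2155  0.1136] F [-0.6 -0.9 -0.9] open 0.0133 q [ 0.51  0.98 -0.23  1.43 -0.02  0.81  1.9 ]
n 24161 lid rigid-pred o [ 0.5647 -0.2082  0.079 ] fit o [ 0.5644 -0.2093  0.0784] drot deg(lid axes) [ 0.1 -0.   0.3] dpos lid mm [-1.2  0.3 -0.4]
tilt 12.1 axis [-0.013 -0.209  0.978]
lid origin in wet frame mm [-15.3  -0.   17.6] edge [35.4  0.4  5.4]
(18, -0.02, 0.002)
off [-0.01, -0.07, 0.01] ang [0.001, 0.0, 0.0] dist mm 1.7 deg 0.1
(18, -0.022, 0.03)
off [-0.01, -0.49, -1.03] ang [0.001, 0.0, 0.0] dist mm 28.6 deg 0.1
(18, -0.022, 0.03, 0.03)
off [-0.0, -0.24, -2.21] ang [0.001, 0.0, 0.0] dist mm 55.5 deg 0.1
```

View pics/w6.png

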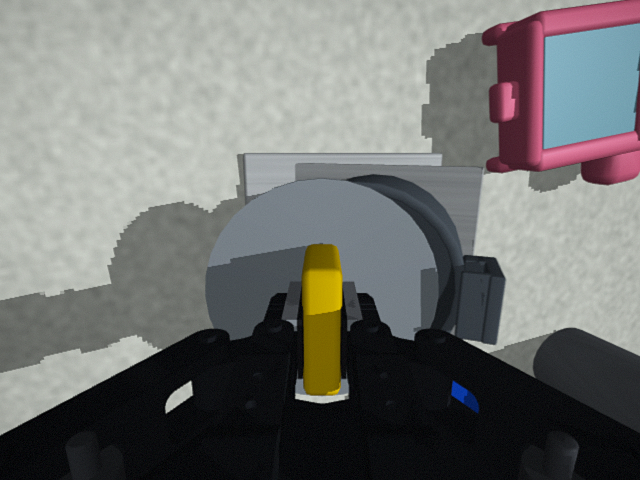

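The flange edge is now at 35 mm from the wet axis (lip reaches in to 45), and the picture shows a clear gap between disc and lip. Lifting off.

drive_tool([
  {"hand": 1,"offset": [0,-0.2,-0.3],"angular": [0,0,0]},
  {"hand": 1,"offset": [0,-0.49,-1.03],"angular": [0,0,0]},
  {"hand": 1,"offset": [0,-0.3,-2.2],"angular": [0.03,0,0]},
  {"hand": 1,"offset": [0,-0.2,-3.5],"angular": [0.1,0,0]},
  {"hand": 1,"offset": [0,-0.1,-5.0],"angular": [0.2,0,0]},
])

```text
clock: 6.7
ee_pos: [0.5613, -0.2478, 0.2355]
eef_rot: [-0.096, -3.138, -0.015]
force: [0.0, -0.2, -1.0]
opening: 0.0131
```

```bash
python3 - <<'E'
from lidnow import *
info(); T,o=lidpose('w7')
R0=toolR(Rw(YAW,0)); 
rel([.56,-.2,.25],R0); rel([.50,.19,.25],R0)
E
```

```text
t 6.7 p [ 0.5613 -0.2478  0.2355] F [ 0.  -0.2 -1. ] open 0.0131 q [ 0.42  0.79 -0.11  1.35  0.08  1.    1.81]
n 24152 lid rigid-pred o [ 0.5613 -0.2476  0.2002] fit o [ 0.5646 -0.2458  0.2069] drot deg(lid axes) [-0.5  0.4  0.2] dpos lid mm [ 2.  -3.1  6.8]
tilt 0.5 axis [-0.008 -0.     1.   ]
off [0.26, 1.83, -0.31] ang [0.001, 0.006, 0.002] dist mm 47.0 deg 0.4
off [3.56, 17.27, -0.32] ang [0.001, 0.006, 0.002] dist mm 440.9 deg 0.4
```

View pics/w7.png

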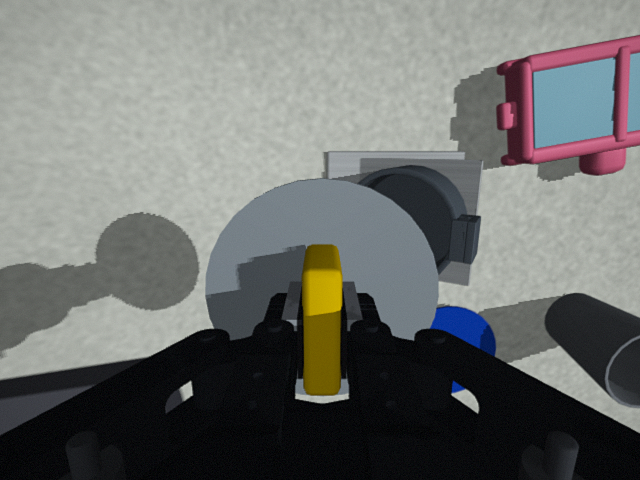

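Lid is off and level, and sits in the hand as before (the 7 mm fit offset comes from taking that picture while moving). I'll carry it towards the dry base and stop midway to measure the base at rest.

drive_tool([
  {"hand": 1,"offset": [0.2,1.5,-0.2],"angular": [0,0.006,0]},
  {"hand": 1,"offset": [0.5,3.3,-0.3],"angular": [0,0.006,0]},
  {"hand": 1,"offset": [0.8,5.1,-0.4],"angular": [0,0.006,0]},
  {"hand": 1,"offset": [1.2,6.9,-0.5],"angular": [0,0.006,0]},
  {"hand": 1,"offset": [1.6,8.7,-0.6],"angular": [0,0.006,0]},
])

```text
clock: 7.25
ee_pos: [0.5361, -0.0257, 0.2574]
eef_rot: [0.092, 3.14, 0.003]
force: [2.1, 0.5, -1.1]
opening: 0.0131
```

drive_tool([
  {"hand": 1,"offset": [0.4,1.5,0],"angular": [0,0,0]},
  {"hand": 1,"offset": [0.6,2.3,0],"angular": [0,0,0]},
  {"hand": 1,"offset": [0.6,2.6,0],"angular": [0,0,0]},
  {"hand": 1,"offset": [0.6,2.6,0],"angular": [0,0,0]},
  {"hand": 1,"offset": [0.6,2.6,0],"angular": [0,0,0]},
])

```text
clock: 7.75
ee_pos: [0.5252, 0.0385, 0.2574]
eef_rot: [0.095, 3.14, 0.002]
force: [0.9, 0.9, -0.9]
opening: 0.013
```

```bash
cat > dry.py <<'E'
from fit import *
def fitdry(f,x=(.4905,.2,0)):
    D=np.load(f'pics/{f}.npz'); P=cloud(D['d'],D).reshape(-1,3)
    r=np.hypot(P[:,0]-.49,P[:,1]-.2)
    Q=P[(D['d'].ravel()>0)&(P[:,2]>.012)&(P[:,2]<.05)&(r<.065)&(r>.035)]
    def F(x):
        p=Q-np.array([x[0],x[1],0]); rr=np.hypot(p[:,0],p[:,1])
        q=np.stack([np.abs(rr-.0465)-.0025,np.abs(p[:,2]-.0225-x[2])-.0225],1)
        d=np.linalg.norm(np.maximum(q,0),axis=1)+np.minimum(q.max(1),0)
        return np.clip(d,-.006,.006)
    s=least_squares(F,x,loss='soft_l1',f_scale=.0015,x_scale=.01); print('dry',f,len(Q),s.x.round(4),np.median(np.abs(F(s.x))))
    top=P[(D['d'].ravel()>0)&(P[:,2]>.052)&(P[:,2]<.075)&(r<.075)&(r>.04)]
    a=np.degrees(np.arctan2(top[:,1]-s.x[1],top[:,0]-s.x[0]));h=np.histogram(a,np.arange(-180,181,10));print('clips',[(int(b),int(n)) for n,b in zip(*h) if n],top[:,2].max().round(3) if len(top) else 0)
    return s.x
E
python3 - <<'E'
from lidnow import *
from dry import *
info(); T,o=lidpose('w8'); fitdry('w8'); fitdry('top1'); fitdry('scene1'); fitdry('w3')
E
```

```text
t 7.75 p [0.5252 0.0385 0.2574] F [ 0.9  0.9 -0.9] open 0.013 q [-0.1   0.63 -0.07  1.66  0.05  0.85  1.33]
n 24144 lid rigid-pred o [0.5254 0.0384 0.2221] fit o [0.5256 0.0389 0.2222] drot deg(lid axes) [ 0.  -0.1 -0.4] dpos lid mm [ 0.4 -0.1  0.1]
tilt 0.1 axis [-0.002 -0.001  1.   ]
dry w8 5161 [ 0.4911  0.2002 -0.    ] 0.0003546377663786646
clips [(-120, 18), (-110, 102), (-100, 6), (0, 29), (10, 96), (20, 1), (120, 25), (130, 127), (140, 18)] 0.058
dry top1 819 [0.4893 0.2013 0.0016] 0.0005035279112430243
clips [(-120, 6), (-110, 20), (-100, 1), (0, 5), (10, 21), (120, 5), (130, 23), (140, 1)] 0.061
dry scene1 2320 [4.918e-01 1.983e-01 1.000e-04] 0.0007068600900608083
clips [(-120, 4), (-110, 25), (-100, 3), (0, 8), (10, 33), (20, 3), (120, 12), (130, 26)] 0.058
dry w3 4271 [4.913e-01 1.999e-01 1.000e-04] 0.0005679017918148823
clips [(-120, 15), (-110, 52), (-100, 6), (0, 23), (10, 24), (120, 9), (130, 51), (140, 7)] 0.057
```

View pics/w8.png

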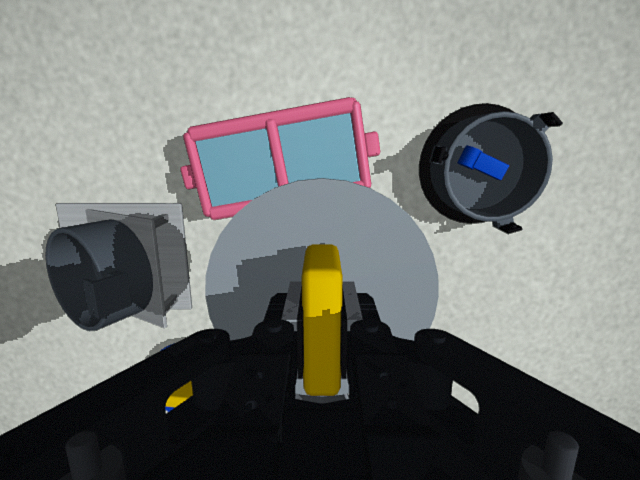

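Dry base fits at (0.4911,0.2002) from two wrist views, and the whistle lies flat inside (484,163). Lid level in hand to 0.1°. I'll go above it.

```bash
python3 - <<'E'
from plan import *
R0=toolR(Rw(YAW,0)); rel([.4908,.2001,.2],R0); rel([.4908,.2001,.11],R0)
E
```

```text
off [1.77, 6.37, 2.31] ang [0.001, -0.0, -0.001] dist mm 175.0 deg 0.1
off [1.77, 6.36, 5.91] ang [0.001, -0.0, -0.001] dist mm 221.5 deg 0.1
```

drive_tool([
  {"hand": 1,"offset": [0.5,1.6,0.2],"angular": [0,0,0]},
  {"hand": 1,"offset": [0.9,3.2,0.5],"angular": [0,0,0]},
  {"hand": 1,"offset": [1.3,4.8,1.0],"angular": [0,0,0]},
  {"hand": 1,"offset": [1.77,6.0,1.7],"angular": [0,0,0]},
  {"hand": 1,"offset": [1.77,6.37,2.31],"angular": [0,0,0]},
])

```text
clock: 8.3
ee_pos: [0.4898, 0.2025, 0.1991]
eef_rot: [-0.091, -3.14, -0.004]
force: [0.5, -1.3, -0.3]
opening: 0.0129
```

drive_tool([
  {"hand": 1,"offset": [0,0,1],"angular": [0,0,0]},
  {"hand": 1,"offset": [0,0.0,1.8],"angular": [0,0,0]},
  {"hand": 1,"offset": [0,0.0,2.2],"angular": [0,0,0]},
  {"hand": 1,"offset": [0,0,2.2],"angular": [0,0,0]},
  {"hand": 1,"offset": [0,0,2.2],"angular": [0,0,0]},
])

```text
clock: 8.8
ee_pos: [0.4902, 0.2023, 0.1448]
eef_rot: [-0.093, -3.14, -0.004]
force: [-0.7, 0.2, -1.0]
opening: 0.013
```

```bash
python3 - <<'E'
from lidnow import *
from dry import *
info(); T,o=lidpose('w9'); fitdry('w9')
R0=toolR(Rw(YAW,0)); rel([.4908,.2001,.1],R0)
E
```

```text
t 8.8 p [0.4902 0.2023 0.1448] F [-0.7  0.2 -1. ] open 0.013 q [-0.43  0.8  -0.03  1.78  0.04  0.56  1.02]
n 24167 lid rigid-pred o [0.4904 0.2022 0.1095] fit o [0.4906 0.2029 0.1098] drot deg(lid axes) [ 0.  -0.1  0.2] dpos lid mm [ 0.7 -0.2  0.3]
tilt 0.2 axis [-0.002 -0.003  1.   ]
dry w9 604 [0.4881 0.2081 0.    ] 0.0008611356246881342
clips [(-110, 10), (120, 5), (130, 130), (140, 82)] 0.058
off [-0.03, -0.1, 1.8] ang [0.003, 0.0, 0.001] dist mm 45.1 deg 0.2
```

View pics/w9.png

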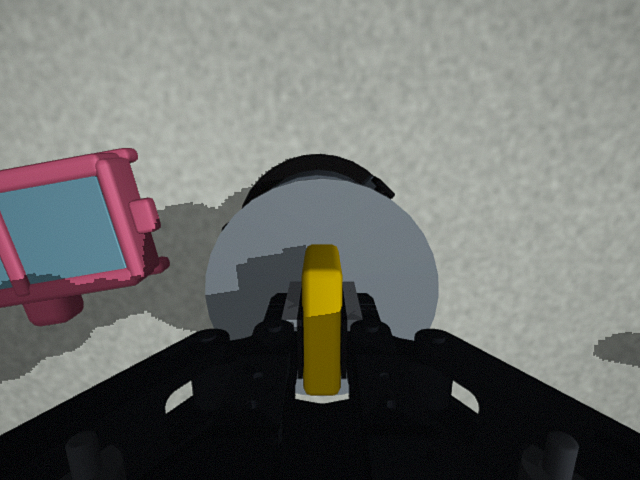

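The base is mostly hidden now, so I'm ignoring that fit and using the earlier one. Correct 2.5 mm sideways and descend to just above the clips.

drive_tool([
  {"hand": 1,"offset": [-0.03,-0.1,0.4],"angular": [0.003,0,0]},
  {"hand": 1,"offset": [-0.03,-0.1,0.9],"angular": [0.003,0,0]},
  {"hand": 1,"offset": [-0.03,-0.1,1.4],"angular": [0.003,0,0]},
  {"hand": 1,"offset": [-0.03,-0.1,1.7],"angular": [0.003,0,0]},
  {"hand": 1,"offset": [-0.03,-0.1,1.8],"angular": [0.003,0,0]},
])

```text
clock: 9.35
ee_pos: [0.4905, 0.1999, 0.0988]
eef_rot: [-0.092, -3.139, 0.001]
force: [-0.2, -0.1, -0.5]
opening: 0.0131
```

```bash
python3 - <<'E'
from lidnow import *
info()
R0=toolR(Rw(YAW,0)); rel([.4908,.2001,.0805],R0)
D=snap('scene','s2')[0]
im=cv2.imread('pics/s2.png')[200:340,370:540]; cv2.imwrite('pics/s2c.png',cv2.resize(im,None,fx=4,fy=4,interpolation=cv2.INTER_CUBIC))
E
```

```text
t 9.35 p [0.4905 0.1999 0.0988] F [-0.2 -0.1 -0.5] open 0.0131 q [-0.43  0.88 -0.03  1.81  0.04  0.45  1.02]
off [-0.01, 0.01, 0.73] ang [-0.001, -0.001, 0.001] dist mm 18.3 deg 0.1
```

View pics/s2c.png

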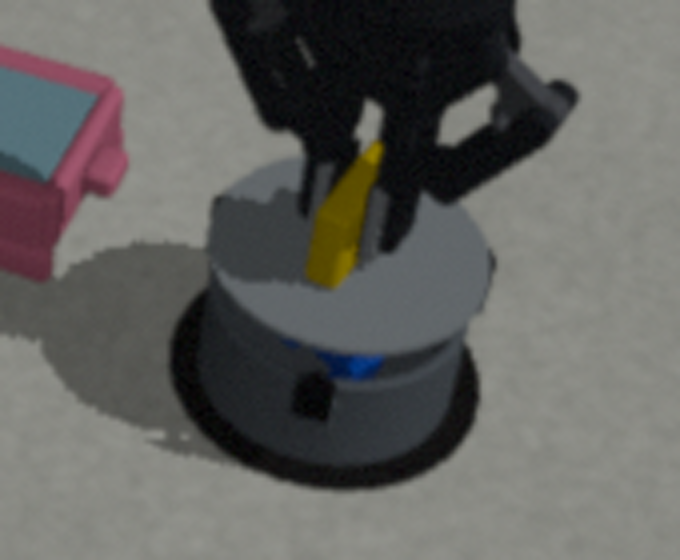

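The lid hangs centred just above the rim and clips, with the whistle visible below through the gap. Lowering gently.

drive_tool([
  {"hand": 1,"offset": [0,0,0.08],"angular": [0,0,0]},
  {"hand": 1,"offset": [0,0,0.16],"angular": [0,0,0]},
  {"hand": 1,"offset": [0,0,0.24],"angular": [0,0,0]},
  {"hand": 1,"offset": [0,0,0.32],"angular": [0,0,0]},
  {"hand": 1,"offset": [0,0,0.36],"angular": [0,0,0]},
], grip_force=90)

```text
clock: 9.9
ee_pos: [0.4906, 0.2, 0.09]
eef_rot: [-0.092, -3.139, 0.001]
force: [0.3, 0.2, 0.8]
opening: 0.0128
```

drive_tool([
  {"hand": 1,"offset": [0,0,0.05],"angular": [0,0,0]},
  {"hand": 1,"offset": [0,0,0.1],"angular": [0,0,0]},
  {"hand": 1,"offset": [0,0,0.14],"angular": [0,0,0]},
  {"hand": 1,"offset": [0,0,0.18],"angular": [0,0,0]},
  {"hand": 1,"offset": [0,0,0.2],"angular": [0,0,0]},
])

```text
clock: 10.4
ee_pos: [0.4907, 0.2001, 0.0849]
eef_rot: [-0.092, -3.14, 0.001]
force: [1.5, 0.9, 2.0]
opening: 0.0126
```

drive_tool([
  {"hand": 1,"offset": [0,0,0.05],"angular": [0,0,0]},
  {"hand": 1,"offset": [0,0,0.09],"angular": [0,0,0]},
  {"hand": 1,"offset": [0,0,0.13],"angular": [0,0,0]},
  {"hand": 1,"offset": [0,0,0.17],"angular": [0,0,0]},
  {"hand": 1,"offset": [0,0,0.19],"angular": [0,0,0]},
])

```text
clock: 10.9
ee_pos: [0.4906, 0.2, 0.0801]
eef_rot: [-0.092, -3.14, 0.001]
force: [-0.1, -2.4, 6.1]
opening: 0.0125
```

```bash
python3 - <<'E'
from lidnow import *
info(); T,o=lidpose('w10')
s=observe();print(np.round(s['ft_torque'],2))
D=snap('scene','s3')[0]
im=cv2.imread('pics/s3.png')[200:340,370:540]; cv2.imwrite('pics/s3c.png',cv2.resize(im,None,fx=4,fy=4,interpolation=cv2.INTER_CUBIC))
E
```

```text
t 10.9 p [0.4906 0.2    0.0801] F [-0.1 -2.4  6.1] open 0.0125 q [-0.44  0.92 -0.02  1.81  0.05  0.41  1.02]
n 24222 lid rigid-pred o [0.4908 0.1998 0.0448] fit o [0.4908 0.1997 0.0449] drot deg(lid axes) [ 0.2 -0.1 -0.6] dpos lid mm [-0.1 -0.1  0.1]
tilt 0.1 axis [ 0.001 -0.     1.   ]
[-0.24  0.06  0.03]
```

View pics/s3c.png

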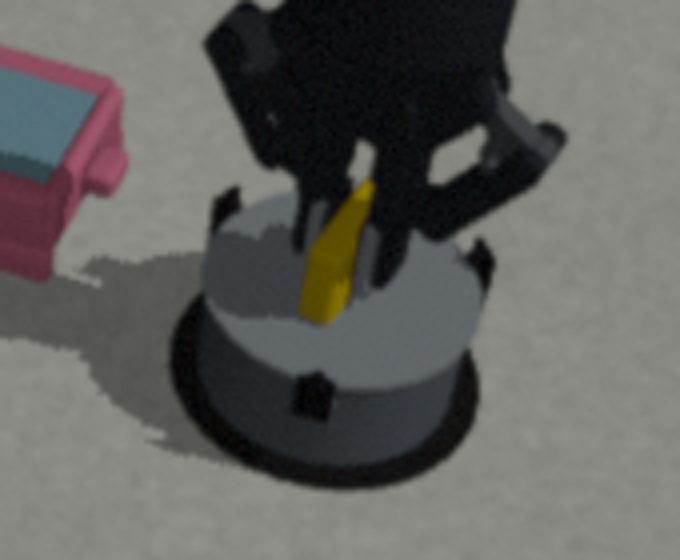

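All three clips stand above the flange and the lid reads 44.9 mm (home is 45). I'll press a little more to confirm a hard stop.

drive_tool([
  {"hand": 1,"offset": [0,0,0.04],"angular": [0,0,0]},
  {"hand": 1,"offset": [0,0,0.06],"angular": [0,0,0]},
  {"hand": 1,"offset": [0,0,0.08],"angular": [0,0,0]},
  {"hand": 1,"offset": [0,0,0.08],"angular": [0,0,0]},
  {"hand": 1,"offset": [0,0,0.08],"angular": [0,0,0]},
])

```text
clock: 11.5
ee_pos: [0.4907, 0.2, 0.08]
eef_rot: [0.092, 3.14, -0.0]
force: [-8.9, -4.2, 43.9]
opening: 0.0127
```

It is at a hard stop: 0.1 mm of travel for +38 N. Unload, then open a little and withdraw straight up.

drive_tool([
  {"hand": 1,"offset": [0,0,0.0],"angular": [0,0,0]},
  {"hand": 1,"offset": [0,0,0],"angular": [0,0,0]},
  {"hand": 0.6,"offset": [0,0,0],"angular": [0,0,0]},
  {"hand": 0.6,"offset": [0,0,0],"angular": [0,0,0]},
  {"hand": 0.6,"offset": [0,0,0],"angular": [0,0,0]},
])

```text
clock: 12.0
ee_pos: [0.4906, 0.2, 0.0798]
eef_rot: [0.092, 3.14, -0.001]
force: [-0.3, -0.3, 0.4]
opening: 0.034
```

drive_tool([
  {"hand": 0.6,"offset": [0,0,-0.4],"angular": [0,0,0]},
  {"hand": 0.6,"offset": [0,0,-1.2],"angular": [0,0,0]},
  {"hand": 0.6,"offset": [0,0,-2.4],"angular": [0,0,0]},
  {"hand": 0.6,"offset": [0,0,-4],"angular": [0,0,0]},
  {"hand": 0.6,"offset": [0,0,-5],"angular": [0,0,0]},
])

```text
clock: 12.5
ee_pos: [0.4908, 0.2001, 0.2079]
eef_rot: [0.092, 3.138, 0.001]
force: [0.3, 0.8, -0.6]
opening: 0.034
```

drive_tool([
  {"hand": 0.6,"offset": [1.5,0,-1],"angular": [0,0,0]},
  {"hand": 0.6,"offset": [3,0,-2],"angular": [0,0,0]},
  {"hand": 0.6,"offset": [3,0,-2],"angular": [0,0,0]},
  {"hand": 0.6,"offset": [3,0,-2],"angular": [0,0,0]},
  {"hand": 0.6,"offset": [3,0,-2],"angular": [0,0,0]},
])

```text
clock: 13.0
ee_pos: [0.4163, 0.2043, 0.2576]
eef_rot: [0.093, 3.138, 0.001]
force: [0.4, -0.1, -0.1]
opening: 0.0339
```

```bash
python3 - <<'E'
from plan import *
from fit import *
info()
for n in('wrist','scene','top'):
    p,d=snap(n,n+'9'); D=np.load(f'pics/{n}9.npz'); P=cloud(d,D).reshape(-1,3)
    Q0=P[(d.ravel()>0)&(P[:,2]>.03)&(P[:,2]<.1)&(np.hypot(P[:,0]-.491,P[:,1]-.2)<.07)]; x=np.r_[0,0,0,.4908,.1999,.045]
    T=lambda x:R.from_rotvec(x[:3]).as_matrix()@Rw(YAW,0)
    for it in range(8):
        q=(Q0-x[3:])@T(x); dd=lid_sdf(q); Q=Q0[(np.abs(dd)<(.01 if it<3 else .004))&(q[:,2]>.002)&(np.hypot(q[:,0],q[:,1])<.048)]
        if len(Q)<50: print('few'); break
        x=least_squares(lambda x:lid_sdf((Q-x[3:])@T(x)),x,loss='soft_l1',f_scale=.002,x_scale=[.1]*3+[.01]*3).x
    print(n,len(Q),'o',x[3:].round(4),'tilt',np.degrees(np.hypot(x[0],x[1])).round(2))
E
python3 - <<'E'
import cv2
im=cv2.imread('pics/scene9.png')[200:340,370:540]; cv2.imwrite('pics/s9c.png',cv2.resize(im,None,fx=4,fy=4,interpolation=cv2.INTER_CUBIC))
E
```

```text
t 13.0 p [0.4163 0.2043 0.2576] F [ 0.4 -0.1 -0.1] open 0.0339 q [-0.51  0.54 -0.03  1.87  0.02  0.72  0.96]
wrist 6563 o [0.4909 0.2003 0.0445] tilt 0.06
scene 2271 o [0.4911 0.1985 0.0448] tilt 0.14
top 1901 o [0.4883 0.2014 0.0461] tilt 0.02
```

View pics/s9c.png

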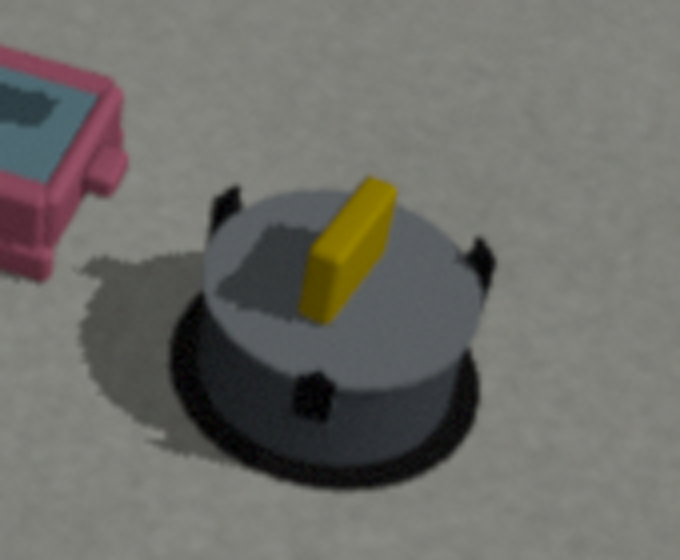

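View pics/wrist9.png

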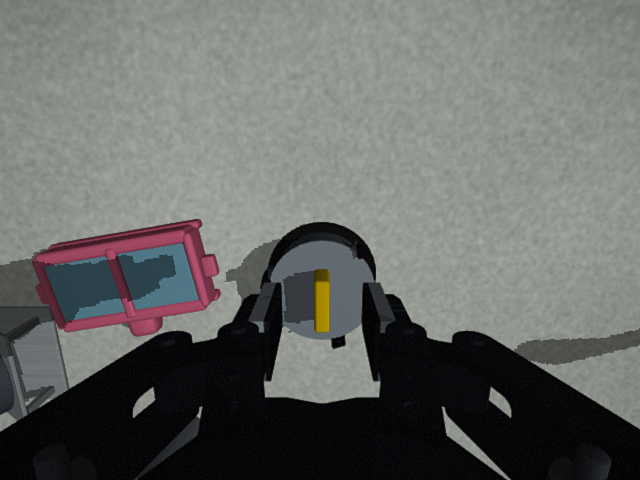

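View pics/scene9.png

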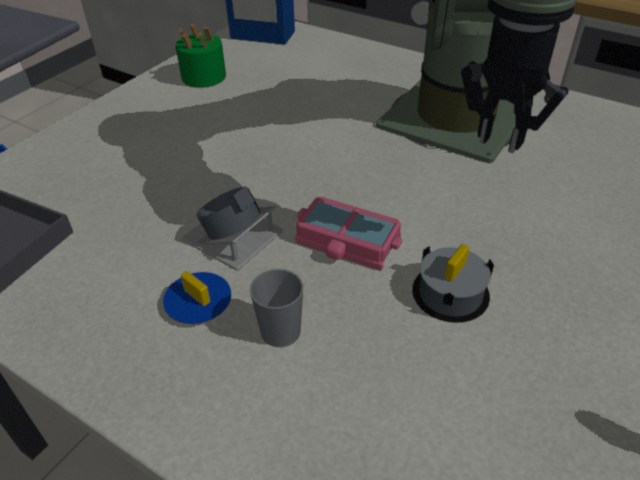

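The lid sits level at 44.5–46 mm in all three cameras (home is 45), with the clips over the flange. The mask (347,233), cup (279,307) and blue look-alike (197,297) haven't moved, and the arm is clear of everything. Handing in.

```bash
python3 -c "
from station import job_done,observe
job_done(); print(observe()['clock'])"
```

```text
the job is handed in; nothing more can be done
the job is handed in; nothing more can be done
```

The lid is now on the dry base over the whistle, pressed fully home under all three clips. I handed the job in with about 13 s of the 48 s used.

I gripped the bar handle, tipped the lid's lower edge up 18° about the keeper side, and drew it about 20 mm down the slope. I then lifted it off, levelled it and pressed it down onto the dry base.

- **Seating:** after release, the three cameras put the lid's origin at 44.5, 44.8 and 46.1 mm (home is 45 mm), tilted by at most 0.14°. All three clips show over the flange.
- **Hard stop:** the last press raised the wrist force from 6 to 44 N while the lid moved only 0.1 mm. That force went through the gripped lid, under the 120 N wrist limit. I don't expect it to count against the 40 N limit on the arm and gripper body.
- **Other things:** the mask, the cup and the blue look-alike are where they started, and the gripper was clear of everything at hand-in.
- **Disagreements:** the top and scene cameras differ from the wrist camera by about 1–3 mm sideways. I set the dry base's position from two wrist views that agreed. I ignored a later dry-base fit where the lid hid most of the base, and two lid fits taken while the arm was still moving.

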